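# Mount a faceplate on the tilted head of a carving stand

## Robot

A 6-joint arm with a two-finger parallel gripper is mounted at the origin on a cart in front of the work surface, level with it; the furniture and walls round the work are solid. World frame = base frame: x ahead of the robot, y to its left, z up, the work surface at z = 0. Lengths are in m, angles in rad, forces in N, time in s.
With the tool pointing down it reaches from about 0.425 to 0.925 m from the base axis. Payload 12.5 kg.
Tool frame: the origin (TCP) lies at the centre of the arm's flange, where the gripper is bolted on; the fingertips stand 173 mm ahead of it and the grasp point (between the pads) lies 155 mm ahead of it; z points along the fingers, y is the line along which they close (so a half turn about z gives the same grasp; the last joint's range is limited). The gripper opens to 85 mm and grips with 20 to 120 N. Pads are 22 mm wide; open, the fingers measure 114 mm over their backs; the gripper's body (76 mm by 85 mm) begins 54 mm behind the grasp point. The pads swing forward as they close: fully open they stand 13 mm farther back than shut.
Start: joints at [-1.317, 0.491, 1.559, -0, 1.092, -0.106], TCP at [0.22, -0.585, 0.405] pointing down, gripper open.
Joint ranges: [-3.1, 3.1], [-0.84, 2.19], [0.05, 2.79], [-1.13, 4.28], [0.06, 2.93], [-2.69, 2.69]. Speed limits (rad/s): [2.22, 2.22, 2.79, 3.14, 3.14, 3.14].

## Interface

Orientations are given as a rotation vector (axis times angle).
In Python, from plant import r, viewer, ticket gives the robot as it stands.
- The arm moves only by the tool send_rows, never from a script. Its argument "deltas" is a list of rows, each a list of 5 numbers: the shift along the tool's x, y, z in units of 40 mm (1.0 is 40 mm), then the turn about the tool's z in units of 6 degrees (1.0 is 6 degrees), then the closure, from -1 (fully open) to 1 (shut). In form: [[x, y, z, spin, gripper], ...]. A call has 1 to 10 rows; each row is the pose to reach, as a shift and turn from the pose commanded when the call began, along the tool's axes at that moment; what a row does not reach only later rows make up. A row lasts 1/10 s, in which the tool goes at most 50 mm and 8.59 degrees, less where a joint would pass 70% of its speed; a pose out of reach is approached as far as the arm can. A call with a gripper value outside its range is refused whole. The fingers move at their own pace and stop on an object; "grip_force" is the grip in N (left out, the last holds). Time passes only in rows, so rows that repeat a pose let the fingers close. It gives the time, the measured TCP pose, the force, the opening and the grip force at its end, in the units of the state.
- r.sense(): the state, without advancing time (a new reading comes with each control period).
- viewer.read_camera(name): name is "scene" or "top" or "wrist"; returns the picture (384x512x3 uint8, blue, green, red); there is no depth.
- viewer.get_calibration(name): a dict with "K" (3x3 intrinsics, pixels), "position" and "orientation" of the camera in the world; the wrist camera has in their place "hand_eye" (4x4, takes a point from camera to tool coordinates, whose origin is the TCP and whose axes are the flange's). Camera axes: x right, y down, z forward; pixel columns grow to the right and rows downward; lengths in m; the calibration is good to about 2 mm. A picture is of the moment at which its call begins: read the wrist's pose just before it. get_calibration takes no time and is no camera call.
- ticket.sign_off(): hands the job in; it is judged then, once.
The state is a dict: "clock": time; "joint_pos": joint angles; "dq": joint speeds; "joint_torque": joint torques, N m; "position": TCP position; "orientation": TCP orientation; "ft_force": force on the tool from outside, world axes, zero at the start; "ft_torque": the same for the moment, N m; "width": opening from 0.0 (shut) to 1.0 (fully open); "grasp_force": force on a finger pad.
Only numpy, scipy, OpenCV 4.12 (cv2) and the standard library are available. Lean on these libraries where they do the work, as an engineer would, in place of code of your own. Each camera call takes 0.05 s, during which the arm holds its last target. There are 200 camera calls.

## Task

Mount the steel faceplate that lies on the bench (the disc with the wooden block on it) on the tilted head of the green carving stand: slip its bore over the head's centre pin, turn it until its three holes line up with the three brass studs, and seat it fully home, flat against the head, then let go of it. Leave the wax tin, the brown bottle and the candle holder standing where they are.

Things in the scene. Friction and masses are not known exactly. Their poses are not given: they have to be found in the camera images.
- faceplate_centre (a point): Centre of the loose faceplate (0.4 kg), 31 mm above its underside: a steel disc, 120 mm across, 12 mm thick, with a wooden block fixed on its top, lying flat, block up. z = its axis, out through the block. Three through holes of 14.4 mm lie on a 42 mm radius at 0, 120, 240 degrees from x about z. A 28 mm central bore, hidden by the block, runs 44 mm up from the underside.
- faceplate_grip (a point): Place to grasp the faceplate: middle of the wooden block, 42 mm above the disc's underside (high enough for finger tips to clear the studs when seated); axes as faceplate_centre. The block is 50 mm along x, 40 mm along y and reaches from 12 to 62 mm above the underside: grasp it across its 40 mm, along y.
- head_face (a point): Middle of the head's flat face, 125 mm above the bench. z = out of the face, leaning 30 degrees from vertical towards the robot's side. Seated, the faceplate's underside lies on it, so faceplate_centre is 31 mm out along z. The head is a dark steel disc, 124 mm across, with a 25 mm steel centre pin, 30 mm long, its last 6 mm tapering to 14 mm.
- head_stud (a point): Tip of the head's stud at 0 degrees; axes as head_face. Three brass studs of 10 mm, 20 mm long (last 6 mm tapering to 4 mm), stand on a 42 mm radius at 0, 120, 240 degrees from head_face's x about z; any of the three matches of holes to studs will do. The head's brake holds it at some angle about z up to about 3 N m. Its stand is fixed to the bench, with a round green foot 150 mm across.
- wax_tin: Bystander: flat round green tin, 77 mm across, 28 mm high; origin at the centre of its underside, z up.
- sealer_bottle: Bystander: brown bottle with a red cap, 47 mm across, 106 mm high; origin at the centre of its underside, z up.
- candle_cup: Bystander: turned wooden candle holder, 67 mm across, 62 mm high; origin at the centre of its underside, z up.

How it is judged:
By the outcome, as a careful person would: the job done as asked, in the order asked, and still so for the second after the job is handed in, with the robot touching nothing.
It also fails if it takes over 38 s, if anything falls off the work surface, if the arm or the gripper's body presses on something with over 40 N, if the wrist force passes 120 N, or if a joint passes its speed limit or range.

## Working session

There is one attempt and no reset: what is moved stays moved. The work goes in short steps, Python scripts to look and compute and a tool call to move; the robot and the scene stay as the last step left them, time stands still between calls to the robot, and variables do not carry over. Pictures are saved under pics/ and viewed, at most 10 in all, crops included, and the job is handed in when it is done.

Besides the shell and the picture viewer there is one more tool, called after "Request:" as a command line: name --pt "numbers of a row" for each row, then --argument value for the rest. send_rows: Moves the arm, as the interface text tells. Its arguments: {"type":"object","properties":{"deltas":{"type":"array","items":{"type":"array","items":{"type":"number"}}},"grip_force":{"type":"number"}},"required":["deltas"]}

```bash
ls -la; mkdir -p pics; cat > h.py <<'E'
import numpy as np, cv2
from scipy.spatial.transform import Rotation as R
from plant import r, viewer, ticket
def cam(n):
    c=viewer.get_calibration(n); s=r.sense()
    if n=="wrist":
        T=np.eye(4);T[:3,:3]=R.from_rotvec(s["orientation"]).as_matrix();T[:3,3]=s["position"]
        M=T@np.array(c["hand_eye"]); return np.array(c["K"]),M[:3,:3],M[:3,3]
    o=np.array(c["orientation"]); Rm=o if o.shape==(3,3) else R.from_rotvec(o).as_matrix()
    return np.array(c["K"]),Rm,np.array(c["position"])
def ray(C,uv):
    K,Rm,p=C; d=Rm@np.linalg.solve(K,[uv[0],uv[1],1.]); return p,d/np.linalg.norm(d)
def onz(C,uv,z):
    p,d=ray(C,uv); return p+d*(z-p[2])/d[2]
def proj(C,X):
    K,Rm,p=C; q=K@(Rm.T@(np.array(X)-p)); return q[:2]/q[2]
E
python3 - <<'E'
from h import *
print(r.sense())
a=viewer.read_camera("scene");b=viewer.read_camera("top");c=viewer.read_camera("wrist")
for n,i in zip(["scene","top","wrist"],[a,b,c]): cv2.imwrite(f"pics/{n}0.png",i); print(n,viewer.get_calibration(n))
E
```

```text
total 12
drwxr-xr-x  3 agent agent 4096 Dec  2 20:48 .
drwxr-xr-x 23 root  root  4096 Dec  2 20:48 ..
drwxr-xr-x  2 agent agent 4096 Dec  2 20:48 pics
{'clock': 0.0, 'joint_pos': array([-1.31660776e+00,  4.91580695e-01,  1.55944855e+00,  1.59916201e-05,
        1.09170134e+00, -1.05625842e-01]), 'dq': array([ 3.76005690e-04, -4.25042722e-04, -4.53731199e-04, -6.18423182e-05,
       -1.69731433e-03, -1.10353410e-03]), 'joint_torque': array([-4.27326930e-03, -6.18453956e+01, -2.61596113e+01, -2.40934150e-04,
        4.07415107e-03,  9.63327466e-06]), 'position': array([ 0.2200629 , -0.58494601,  0.40411481]), 'orientation': array([-3.08977286e+00, -5.61936523e-01,  1.10388817e-04]), 'ft_force': array([ 0.65874543,  0.09612329, -0.41137603]), 'ft_torque': array([0.03296929, 0.04086727, 0.00160986]), 'grasp_force': 0.0, 'width': 1.000544998442994}
scene {'K': array([[437.13534927,   0.        , 261.13910956],
       [  0.        , 437.13534927, 186.73007861],
       [  0.        ,   0.        ,   1.        ]]), 'position': array([-0.33434506, -0.49525443,  0.98456602]), 'orientation': ar
[... 154 characters left out ...]
1],
       [  0.        ,   0.        ,   1.        ]]), 'position': array([ 0.30007677, -0.06892391,  1.42115826]), 'orientation': array([-2.15473614,  2.12873383, -0.15708761])}
wrist {'K': array([[312.09052009,   0.        , 253.83461696],
       [  0.        , 312.09052009, 190.32982427],
       [  0.        ,   0.        ,   1.        ]]), 'hand_eye': array([[ 8.70332368e-04, -9.48242352e-01, -3.17546351e-01,
         8.26253780e-02],
       [ 9.99999080e-01,  1.15570181e-03, -7.10302072e-04,
        -1.14845367e-03],
       [ 1.04052740e-03, -3.17545441e-01,  9.48242485e-01,
         3.09549332e-02],
       [ 0.00000000e+00,  0.00000000e+00,  0.00000000e+00,
         1.00000000e+00]])}
```

View pics/scene0.png

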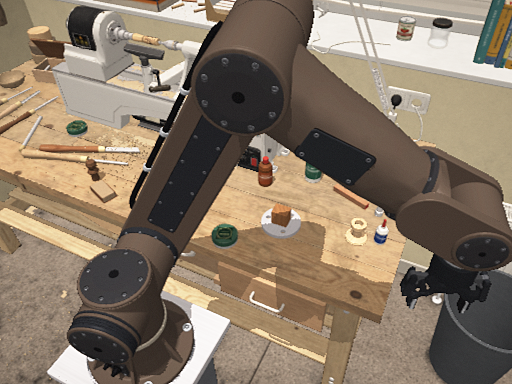

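View pics/top0.png

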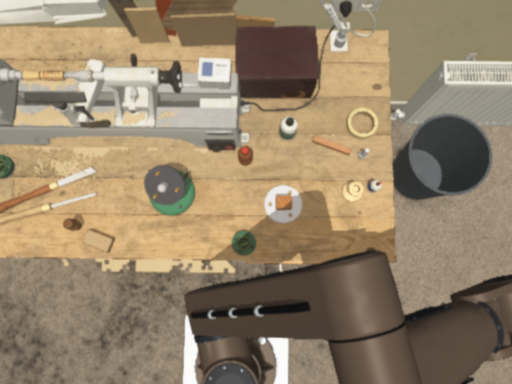

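The scene picture shows the faceplate at about (281,218), with the arm hiding the head. The top picture shows the dark head at about (167,185) on its green foot (173,193), the plate at (283,204), the tin at (244,242), the bottle at (245,155) and the candle cup at (353,190).

```bash
python3 - <<'E'
from h import *
b=cv2.imread("pics/top0.png")
cv2.imwrite("pics/topc.png",cv2.resize(b[150:260,135:310],None,fx=4.5,fy=4.5,interpolation=cv2.INTER_CUBIC))
C=cam("top")
for n,uv,z in [("foot",(173,193),0),("head",(167,185),.125),("plate",(283,204),.012),("block",(284,201),.062),("tin",(244,242),.028),("bottle",(245,155),.1),("cup",(353,190),.06),("edge",(283,262),0)]: print(n,onz(C,uv,z).round(3))
print(proj(cam("scene"),onz(C,(167,185),.125)))
E
```

```text
foot [0.531 0.212 0.   ]
head [0.534 0.206 0.125]
plate [ 0.498 -0.143  0.012]
block [ 0.5   -0.144  0.062]
tin [ 0.374 -0.021  0.028]
bottle [ 0.635 -0.022  0.1  ]
cup [ 0.537 -0.358  0.06 ]
edge [ 0.314 -0.145  0.   ]
[185.11185816 155.27979553]
```

View pics/topc.png

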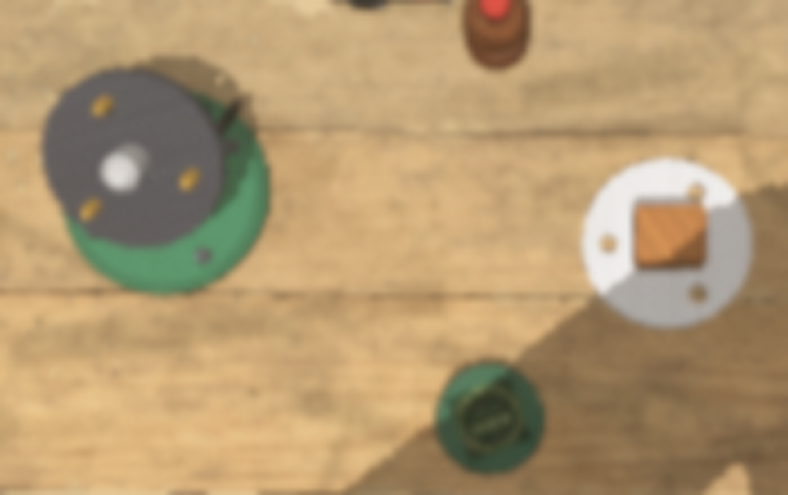

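The crop shows the head's pin tip at crop (120,172) and its studs at (102,106), (190,180) and (89,209). The plate's holes are at (609,243), (697,191) and (697,293), so the plate's x points to world +y. I'll fly over the plate with tool x along +y and look with the wrist camera.

Request:
send_rows --pt "9.9 -6.45 0 -11.57 -1" --pt "9.9 -6.45 0 -11.57 -1" --pt "9.9 -6.45 0 -11.57 -1" --pt "9.9 -6.45 0 -11.57 -1" --pt "9.9 -6.45 0 -11.57 -1" --pt "9.9 -6.45 0 -11.57 -1" --pt "9.9 -6.45 0 -11.57 -1" --pt "9.9 -6.45 0 -11.57 -1" --pt "9.9 -6.45 0 -11.57 -1" --pt "9.9 -6.45 0 -11.57 -1" --grip_force 30

```text
clock: 1.15
position: [0.5014, -0.201, 0.4046]
orientation: [-2.217, -2.226, -0.0]
ft_force: [0.1, -1.0, -0.8]
width: 0.997
grasp_force: 0.0
```

```bash
python3 - <<'E'
from h import *
C=cam("wrist");a=viewer.read_camera("wrist");cv2.imwrite("pics/w1.png",a);np.save("w1.npy",np.c_[C[0],C[1],C[2]])
E
```

Request:
send_rows --pt "8.7 0.8 0 0 -1" --pt "8.7 0.8 0 0 -1" --pt "8.7 0.8 0 0 -1" --pt "8.7 0.8 0 0 -1" --pt "8.7 0.8 0 0 -1" --pt "8.7 0.8 0 0 -1" --pt "8.7 0.8 0 0 -1" --pt "8.7 0.8 0 0 -1"

```text
clock: 2.0
position: [0.5315, 0.1484, 0.4044]
orientation: [-2.215, -2.227, -0.001]
ft_force: [-0.4, -1.2, 0.2]
width: 1.0
grasp_force: 0.0
```

```bash
python3 - <<'E'
from h import *
C=cam("wrist");a=viewer.read_camera("wrist");cv2.imwrite("pics/w2.png",a);np.save("w2.npy",np.c_[C[0],C[1],C[2]])
s=viewer.read_camera("scene");cv2.imwrite("pics/s2.png",s)
w1=cv2.imread("pics/w1.png")
cv2.imwrite("pics/ww.png",np.hstack([w1[:,60:460],a[:,60:460]]))
print(r.sense()["position"],r.sense()["clock"],r.sense()["joint_pos"].round(2))
E
```

```text
[0.53148502 0.14466908 0.40432945] 2.1 [ 0.15  0.39  1.74 -0.    1.01  0.14]
```

View pics/ww.png

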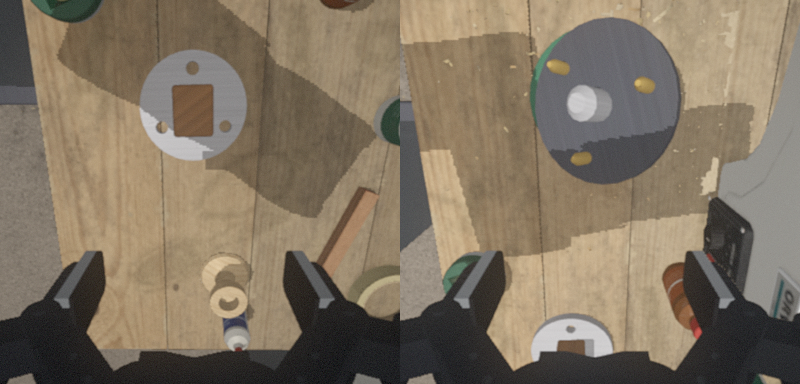

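The wrist pictures, side by side, show the plate disc centred at about (192,105) with its block axis-parallel and one hole on the tool +x side. The head is at about (607,100), its pin tip is at about (577,104) leaning towards −x, and the studs are at about (558,67), (645,85) and (581,158).

```bash
cat > m.py <<'E'
from h import *
from scipy.optimize import least_squares
def load(f): M=np.load(f); return M[:,:3],M[:,3:6],M[:,6]
def blobs(m,amin):
    c,_=cv2.findContours(m.astype(np.uint8),cv2.RETR_EXTERNAL,cv2.CHAIN_APPROX_NONE)
    return sorted([k for k in c if cv2.contourArea(k)>amin],key=cv2.contourArea,reverse=True)
def cen(k): m=cv2.moments(k); return np.array([m["m10"],m["m01"]])/m["m00"]
E
python3 - <<'E'
from m import *
a=cv2.imread("pics/w2.png");C=load("w2.npy")
h=cv2.cvtColor(a,cv2.COLOR_BGR2HSV).astype(int);H,S,V=h[...,0],h[...,1],h[...,2]
roi=np.zeros(H.shape,bool);roi[10:190,190:350]=1
br=blobs(roi&(S>110)&(H>12)&(H<30),25)
print("studs",[(cen(k).round(1).tolist(),cv2.contourArea(k)) for k in br[:6]])
dk=roi&(S<70)&(V<125); dk=cv2.morphologyEx(dk.astype(np.uint8),cv2.MORPH_CLOSE,np.ones((25,25)))
k=blobs(dk,2000)[0]; e=cv2.fitEllipse(cv2.convexHull(k)); print("head ell",e)
pin=blobs(roi&(S<60)&(V>140),30)
print("pin",[(cen(q).round(1).tolist(),cv2.contourArea(q),cv2.boundingRect(q)) for q in pin[:3]])
print("ell centre @.125",onz(C,e[0],.125).round(4))
# plate
a=cv2.imread("pics/w1.png");C=load("w1.npy")
h=cv2.cvtColor(a,cv2.COLOR_BGR2HSV).astype(int);H,S,V=h[...,0],h[...,1],h[...,2]
roi=np.zeros(H.shape,bool);roi[40:170,190:315]=1
m=roi&(S<60)&(V>90); k=blobs(m,1500)[0]; e=cv2.fitEllipse(cv2.convexHull(k)); print("plate",e,onz(C,e[0],.012).round(4))
hull=np.zeros(H.shape,np.uint8); cv2.ellipse(hull,e,255,-1); hull=cv2.erode(hull,np.ones((7,7)))
for q in blobs((hull>0)&~m,20): print(cen(q).round(1),cv2.contourArea(q),cv2.minAreaRect(q),onz(C,cen(q),.012).round(4),onz(C,cen(q),.062).round(4))
cv2.imwrite("pics/w2c.png",cv2.resize(cv2.imread("pics/w2.png")[10:190,190:350],None,fx=3.3,fy=3.3,interpolation=cv2.INTER_CUBIC))
E
```

```text
studs [([304.0, 84.7], 207.5), ([217.9, 66.5], 197.5), ([241.0, 158.1], 173.0)]
head ell ((265.8840637207031, 100.4281005859375), (151.23385620117188, 166.28041076660156), 0.5207480192184448)
pin [([247.5, 103.8], 1173.0, (227, 85, 45, 37))]
ell centre @.125 [0.5407 0.2213 0.125 ]
plate ((252.8138885498047, 104.70808410644531), (108.22791290283203, 111.85982513427734), 0.591672420501709) [ 0.5005 -0.1375  0.012 ]
[252.6 109.8] 1934.5 ((251.99996948242188, 110.49998474121094), (50.99999237060547, 39.99999237060547), 90.0) [ 0.5003 -0.1431  0.012 ] [ 0.5005 -0.1396  0.062 ]
[252.1  67.7] 94.5 ((252.0, 67.5), (11.0, 10.0), 90.0) [ 0.4996 -0.099   0.012 ] [ 0.4998 -0.1016  0.062 ]
[284.5 125.4] 67.0 ((284.5, 125.5), (9.0, 9.0), 90.0) [ 0.5368 -0.1603  0.012 ] [ 0.5319 -0.1544  0.062 ]
[221.8 126.6] 62.0 ((221.5, 126.5), (9.0, 9.0), 90.0) [ 0.4651 -0.1619  0.012 ] [ 0.4702 -0.1558  0.062 ]
```

View pics/w2c.png

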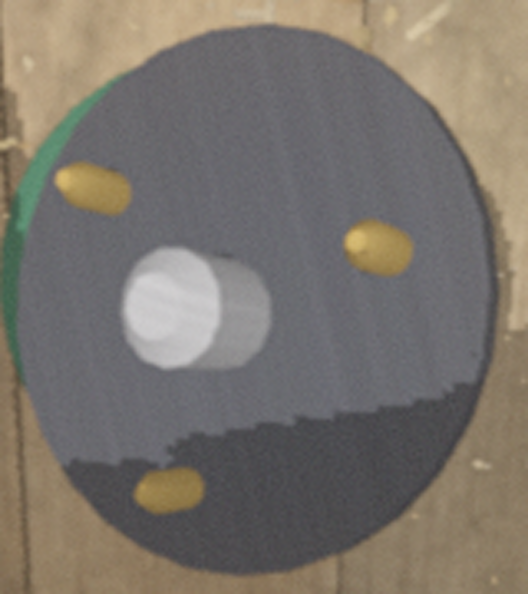

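The crop shows the pin's tip face at about (155,305) and the stud tips at about (67,181), (357,242) and (142,490). I fit the head's position and angles to these points.

```bash
cat > fit.py <<'E'
from m import *
def pts(p):
    cx,cy,az,phi=p[:4]; tl=np.radians(30) if len(p)<5 else p[4]
    n=np.array([np.sin(tl)*np.cos(az),np.sin(tl)*np.sin(az),np.cos(tl)])
    d=np.array([np.cos(tl)*np.cos(az),np.cos(tl)*np.sin(az),-np.sin(tl)]) # downslope
    t=np.cross(n,d); c=np.array([cx,cy,.125])
    s=[c+.042*(np.cos(phi+k*2*np.pi/3)*d+np.sin(phi+k*2*np.pi/3)*t) for k in range(3)]
    return c,n,d,t,s
E
python3 - <<'E'
from fit import *
C=load("w2.npy"); g=lambda u,v:np.array([u/3.3+190,v/3.3+10])
tips=[g(67,181),g(142,490),g(357,242)]; mids=[np.array(q) for q in([217.9,66.5],[241.0,158.1],[304,84.7])]
def res(p):
    c,n,d,t,s=pts(p); o=[]
    for k in range(3): o+=[proj(C,s[k]+.02*n)-tips[k],proj(C,s[k]+.0095*n)-mids[k]]
    o+=[proj(C,c+.03*n)-g(155,305),proj(C,c)-[265.9,100.4]]
    return np.concatenate(o)
best=None
for az in (np.pi,2.5,3.7):
  for phi in np.radians([-60,-30,0,30,60,90]):
    for z in ([],[.52]):
      q=least_squares(res,[.54,.21,az,phi]+z)
      print(q.cost.round(2),q.x[:2].round(4),np.degrees(q.x[2:]).round(2)) if q.cost<60 else 0
      if not z and (best is None or q.cost<best.cost): best=q
np.save("head.npy",best.x);print(res(best.x).reshape(-1,2).round(1))
E
```

```text
36.47 [0.5356 0.2187] [172.34 -34.31]
32.74 [0.5361 0.2187] [173.   -34.98  32.47]
36.47 [0.5356 0.2187] [172.34 -34.31]
32.74 [0.5361 0.2187] [173.   -34.98  32.47]
36.47 [0.5356 0.2187] [172.34 -34.31]
32.74 [0.5361 0.2187] [173.   -34.98  32.47]
36.47 [0.5356 0.2187] [172.34 -34.31]
32.74 [0.5361 0.2187] [173.   -34.98  32.47]
36.47 [0.5356 0.2187] [172.34 -34.31]
32.74 [0.5361 0.2187] [173.   -34.98  32.47]
36.47 [0.5356 0.2187] [172.34 -34.31]
32.74 [0.5361 0.2187] [  -7.   -214.98  -32.47]
36.47 [0.5356 0.2187] [172.34 -34.31]
32.74 [0.5361 0.2187] [173.   -34.98  32.47]
36.47 [0.5356 0.2187] [172.34 -34.31]
32.74 [0.5361 0.2187] [173.   -34.98  32.47]
36.47 [0.5356 0.2187] [172.34 -34.31]
32.74 [0.5361 0.2187] [173.   -34.98  32.47]
36.47 [0.5356 0.2187] [172.34 -34.31]
32.74 [0.5361 0.2187] [173.   -34.98  32.47]
36.47 [0.5356 0.2187] [172.34 -34.31]
32.74 [0.5361 0.2187] [173.   -34.98  32.47]
36.47 [0.5356 0.2187] [172.34 -34.31]
32.74 [0.5361 0.2187] [173.   -34.98  32.47]
36.47 [0.5356 0.2187] [172.34 -34.31]
32.74 [0.5361 0.2187] [173.   -34.98  32.47]
36.47 [0.5356 0.2187] [172.34 -34.31]
32.74 [0.5361 0.2187] [173.   -34.98  32.47]
36.47 [0.5356 0.2187] [172.34 -34.31]
32.74 [0.5361 0.2187] [173.   -34.98  32.47]
36.47 [0.5356 0.2187] [172.34 -34.31]
32.74 [0.5361 0.2187] [173.   -34.98  32.47]
36.47 [0.5356 0.2187] [172.34 -34.31]
32.74 [0.5361 0.2187] [173.   -34.98  32.47]
36.47 [0.5356 0.2187] [172.34 -34.31]
32.74 [0.5361 0.2187] [353.   145.02 327.53]
[[-0.2 -1.6]
 [ 0.6 -1.4]
 [ 1.9  0.6]
 [ 1.2 -0.6]
 [ 0.9 -0.3]
 [ 0.9 -0.4]
 [ 1.1  0.4]
 [-6.8  3.5]]
```

```bash
python3 - <<'E'
from fit import *
C=load("w2.npy"); g=lambda u,v:np.array([u/3.3+190,v/3.3+10])
T=cam("top"); tg=lambda u,v:np.array([u/4.5+135,v/4.5+150])
tips=[g(67,181),g(142,490),g(357,242)]; mids=[np.array(q) for q in([217.9,66.5],[241.0,158.1],[304,84.7])]
tm=[tg(89,209),tg(190,180),tg(102,106)]
def res(p,top=0):
    c,n,d,t,s=pts(p); o=[]
    for k in range(3): o+=[proj(C,s[k]+.02*n)-tips[k],proj(C,s[k]+.0095*n)-mids[k]]
    o+=[proj(C,c+.03*n)-g(155,305)]
    if top: o+=[2*(proj(T,c+.03*n)-tg(118,173))]+[2*(proj(T,s[(k*top)%3]+.0095*n)-tm[k]) for k in range(3)]
    return np.concatenate(o)
from functools import partial
for f in (res,partial(res,top=1),partial(res,top=2)):
  for z in ([],[.52]):
    q=least_squares(f,[.54,.21,3,-.6]+z); print(q.cost.round(2),q.x[:2].round(4),np.degrees(q.x[2:]).round(2)); print(f(q.x).reshape(-1,2).round(1).tolist())
    if f is res and not z: np.save("head.npy",q.x)
E
```

```text
1.59 [0.5348 0.2179] [168.35 -30.45]
[[-0.6, -0.9], [0.1, -0.2], [0.3, 1.2], [-0.4, 0.3], [0.2, -0.4], [0.1, 0.1], [0.3, 0.1]]
1.34 [0.535  0.2179] [168.66 -30.76  30.68]
[[-0.3, -0.8], [0.5, -0.2], [0.3, 1.1], [-0.3, 0.3], [-0.2, -0.4], [-0.1, 0.1], [0.1, 0.1]]
15.7 [0.5346 0.2175] [168.29 -30.42]
[[-0.9, -0.3], [-0.2, 0.3], [-0.1, 1.6], [-0.7, 0.8], [-0.2, 0.3], [-0.3, 0.7], [-0.1, 0.7], [-2.4, -0.4], [-1.6, -1.5], [-2.3, -1.9], [-2.0, -1.3]]
15.55 [0.5347 0.2175] [168.5  -30.64  30.5 ]
[[-0.7, -0.3], [0.1, 0.4], [-0.1, 1.6], [-0.6, 0.8], [-0.4, 0.2], [-0.4, 0.7], [-0.2, 0.7], [-2.4, -0.3], [-1.5, -1.7], [-2.3, -1.9], [-2.1, -1.3]]
2322.7 [0.5257 0.212 ] [75.19 62.51]
[[-5.1, -2.3], [-12.4, 4.2], [4.8, -2.4], [-4.3, 2.3], [4.6, 3.3], [-5.1, 8.8], [14.1, -8.4], [-6.2, -7.0], [-1.0, 3.1], [-32.7, -30.8], [31.5, 29.6]]
2244.67 [0.5246 0.2098] [72.52 65.17 41.21]
[[-4.6, -0.4], [-13.1, 7.9], [7.4, -8.5], [-3.0, -1.0], [2.1, 6.2], [-8.2, 13.5], [15.6, -11.7], [-7.1, -7.3], [1.2, 4.2], [-29.5, -29.0], [28.3, 28.1]]
```

The head fit has residuals of at most 1.2 px: face (0.535, 0.218, 0.125), leaning to azimuth 168°, studs at −30/90/210° from downslope. The plate's centre is (0.5005, −0.140), with its x at azimuth 91°.

The tool stays vertical, so:
- The plate has to pivot 30° about the finger line, and that line has to be the head's horizontal axis.
- With studs at ±90°, that means gripping across the block's x (50 mm) and tilting the plate against the pin's tip.

Next I go back above the plate with tool x at azimuth 1°.

Request:
send_rows --pt "-7.11 -0.82 1.5 14.8 -1" --pt "-7.11 -0.82 1.5 14.8 -1" --pt "-7.11 -0.82 1.5 14.8 -1" --pt "-7.11 -0.82 1.5 14.8 -1" --pt "-7.11 -0.82 1.5 14.8 -1" --pt "-7.11 -0.82 2.5 14.8 -1" --pt "-7.11 -0.82 2.5 14.8 -1" --pt "-7.11 -0.82 2.5 14.8 -1" --pt "-7.11 -0.82 2.5 14.8 -1" --pt "-7.11 -0.82 2.5 14.8 -1" --grip_force 30

```text
clock: 3.1
position: [0.4982, -0.1423, 0.3045]
orientation: [-3.14, -0.098, 0.001]
ft_force: [-0.2, -0.1, 0.5]
width: 0.998
grasp_force: 0.0
```

Request:
send_rows --pt "0 0 0 0 -1" --pt "0 0 0 0 -1"

```text
clock: 3.3
position: [0.4986, -0.1414, 0.3048]
orientation: [3.139, 0.117, -0.0]
ft_force: [0.1, 0.5, -0.1]
width: 0.999
grasp_force: 0.0
```

Request:
send_rows --pt "0.05 -0.04 0.7 0.5 -1" --pt "0.05 -0.04 1.6 0.5 -1" --pt "0.05 -0.04 2.3 0.5 -1" --pt "0.05 -0.04 2.5 0.5 -1" --pt "0.05 -0.04 2.5 0.5 0" --pt "0.05 -0.04 2.5 0.5 1" --pt "0.05 -0.04 2.5 0.5 1" --pt "0.05 -0.04 2.5 0.5 1" --pt "0.05 -0.04 2.5 0.5 1" --grip_force 30

```text
clock: 4.2
position: [0.5012, -0.139, 0.2062]
orientation: [3.14, 0.031, 0.004]
ft_force: [-0.8, -2.3, 7.3]
width: 0.575
grasp_force: 32.7
```

Request:
send_rows --pt "0 0 0 0 1" --pt "0 0 0 0 1" --pt "0 0 0 0 1"

```text
clock: 4.5
position: [0.5012, -0.139, 0.2062]
orientation: [3.14, 0.031, 0.004]
ft_force: [-1.3, -2.4, 7.6]
width: 0.583
grasp_force: 32.7
```

Request:
send_rows --pt "0 0 -1.0 0 1" --pt "0 0 -2.2 0 1" --pt "-0.1 -1.2 -3.4 -1.4 1" --pt "-0.2 -2.4 -4.25 -2.8 1" --pt "-0.2 -3.6 -4.25 -4.2 1" --pt "-0.3 -4.8 -4.25 -5.6 1" --pt "-0.3 -6.0 -4.25 -7.0 1" --pt "-0.4 -7.2 -4.25 -8.4 1" --pt "-0.42 -8.4 -4.25 -9.8 1" --pt "-0.42 -9.23 -4.25 -11.2 1" --grip_force 30

```text
clock: 5.5
position: [0.476, 0.2323, 0.3754]
orientation: [2.594, 1.772, 0.001]
ft_force: [1.6, -0.5, -3.1]
width: 0.581
grasp_force: 34.7
```

Request:
send_rows --pt "0 0 0 -1.4 1" --pt "0 0 0 -2.8 1" --pt "0 0 0 -4.2 1" --pt "0 0 0 -5.6 1" --pt "0 0 0 -7.0 1" --pt "0 0 0 -8.4 1" --pt "0 0 0 -9.8 1" --pt "0 0 0 -11.2 1" --pt "0 0 0 -12.6 1" --pt "0 0 0 -14.0 1"

```text
clock: 6.5
position: [0.4766, 0.23, 0.3752]
orientation: [0.742, 3.053, 0.0]
ft_force: [-0.7, 1.3, -3.1]
width: 0.576
grasp_force: 34.7
```

Request:
send_rows --pt "0 0 0 -1.4 1" --pt "0 0 0 -2.6 1" --pt "0 0 0 -2.67 1" --pt "0 0 0 -2.67 1"

```text
clock: 6.9
position: [0.4768, 0.23, 0.375]
orientation: [0.325, 3.125, 0.0]
ft_force: [-0.7, -0.1, -3.4]
width: 0.581
grasp_force: 34.7
```

```bash
cat > st.py <<'E'
from h import *
def state():
    s=r.sense(); M=R.from_rotvec(s["orientation"]).as_matrix(); x=M[:,0]
    f=np.load("head.npy"); u=np.array([np.cos(f[2]),np.sin(f[2])]); t=np.array([-u[1],u[0]])
    d=s["position"][:2]-f[:2]
    print("clk",s["clock"],"yaw",np.degrees(np.arctan2(x[1],x[0])).round(2),"tilt",np.degrees(np.arccos(-M[2,2])).round(2),"TCP",s["position"].round(4),"u,t,zrel mm",(1e3*d@u).round(1),(1e3*d@t).round(1),(1e3*(s["position"][2]-.125)).round(1),"F",s["ft_force"].round(1),"T",s["ft_torque"].round(2),"w",round(s["width"],3),s["joint_pos"].round(2))
E
python3 - <<'E'
from st import *
state()
a=viewer.read_camera("wrist");cv2.imwrite("pics/w3.png",a)
b=viewer.read_camera("scene");cv2.imwrite("pics/s3.png",b)
cv2.imwrite("pics/c3.png",np.hstack([a[:,60:460],cv2.resize(b[100:228,120:253],(400,384))]))
E
```

```text
clk 6.9 yaw 168.14 tilt 0.01 TCP [0.4768 0.23   0.375 ] u,t,zrel mm 59.2 -0.2 250.0 F [-0.7 -0.1 -3.4] T [-0.01 -0.   -0.02] w 0.581 [ 0.32  0.39  1.83 -0.    0.92 -1.04]
```

View pics/c3.png

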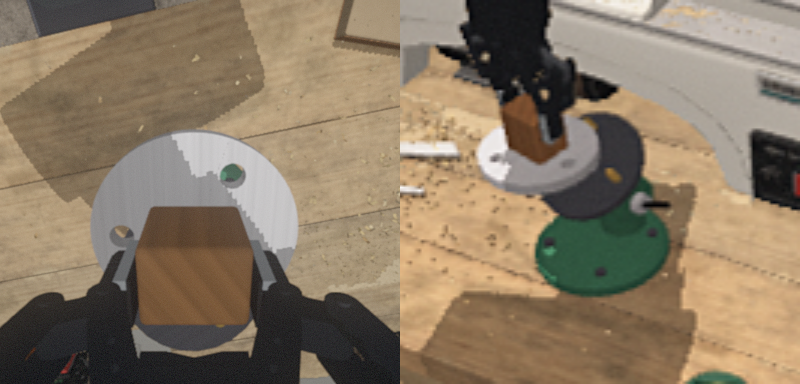

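The pictures show the plate level in the grip, with its holes on the t and −30° sides as planned and its far edge above the pin. Next I press that edge on the pin so the plate pivots.

Request:
send_rows --pt "0 0 0.2 0.03 1" --pt "0 0 0.36 0.03 1" --pt "0.07 0 0.44 0.03 1" --pt "0.14 0 0.53 0.03 1" --pt "0.21 0 0.63 0.03 1" --pt "0.27 0 0.73 0.03 1" --pt "0.27 0 0.73 0.03 1" --grip_force 25

```text
clock: 7.7
position: [0.4661, 0.2324, 0.3452]
orientation: [-0.326, -3.124, 0.0]
ft_force: [-4.3, 0.1, 3.3]
width: 0.58
grasp_force: 37.4
```

```bash
python3 - <<'E'
from st import *
state()
E
```

```text
clk 7.7 yaw 168.1 tilt 0.03 TCP [0.4661 0.2324 0.3452] u,t,zrel mm 70.2 -0.3 220.2 F [-4.3  0.1  3.3] T [-0.04  0.39 -0.06] w 0.58 [ 0.34  0.42  1.88  0.    0.84 -1.03]
```

Request:
send_rows --pt "0.05 0 0.1 0 1" --pt "0.1 0 0.19 0 1" --pt "0.14 0 0.3 0 1" --pt "0.175 0 0.41 0 1" --pt "0.19 0 0.47 0 1" --pt "0.19 0 0.47 0 1" --grip_force 25

```text
clock: 8.3
position: [0.4584, 0.234, 0.3265]
orientation: [-0.325, -3.123, 0.0]
ft_force: [-5.7, 1.0, 5.5]
width: 0.58
grasp_force: 41.7
```

```bash
python3 - <<'E'
from st import *
state()
a=viewer.read_camera("wrist");cv2.imwrite("pics/w4.png",a)
b=viewer.read_camera("scene");cv2.imwrite("pics/s4.png",b)
cv2.imwrite("pics/c4.png",np.hstack([a[:,60:460],cv2.resize(b[100:228,120:253],(400,384))]))
E
```

```text
clk 8.3 yaw 168.1 tilt 0.09 TCP [0.4584 0.234  0.3265] u,t,zrel mm 78.0 -0.4 201.5 F [-5.7  1.   5.5] T [ 0.12  0.79 -0.03] w 0.58 [ 0.34  0.44  1.91  0.    0.79 -1.02]
```

View pics/c4.png

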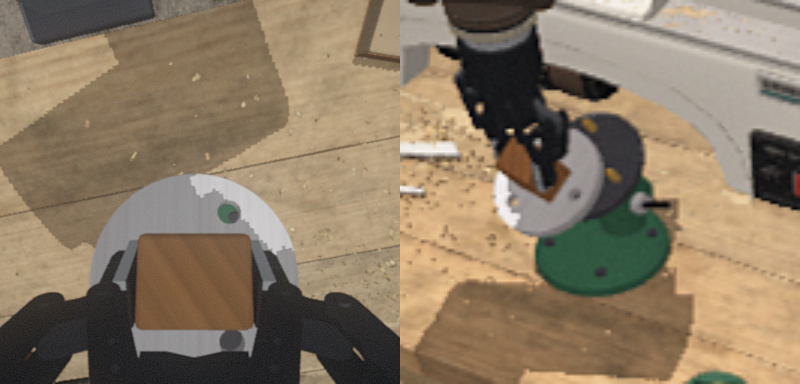

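The pictures show the plate now tilted about parallel to the head. Holes are at (228,212) and (232,340), and the block top spans about (137–252, 234–328). I fit its pose in the grip from these points.

```bash
cat > pp.py <<'E'
from h import *
from scipy.optimize import least_squares
def platefit(obs):  # obs: list of ((e,y,m) mm, (u,v)); returns xc,yc,zc(underside centre in tool mm), theta, spin
    c=viewer.get_calibration("wrist");K=np.array(c["K"]);H=np.array(c["hand_eye"])
    def f(p):
        B=R.from_euler("y",-p[3]).as_matrix()@np.diag([1,1,-1.])@R.from_euler("z",p[4]).as_matrix()
        o=[]
        for a,uv in obs:
            X=np.array(p[:3])+B@np.array(a); q=K@(H[:3,:3].T@(X/1e3-H[:3,3])); o+=list(q[:2]/q[2]-uv)
        return np.array(o)
    s=least_squares(f,[0,0,206,.5,0.]); return s.x,f(s.x)
E
python3 - <<'E'
from pp import *
o=60
obs=[((36.4,21,12),(228+o,212)),((-36.4,21,12),(232+o,340)),((20,-25,62),(138+o,234)),((20,25,62),(252+o,234)),((-20,25,62),(252+o,328)),((-20,-25,62),(137+o,328))]
for th in (1,):
  x,e=platefit(obs); print(x[:3].round(1),np.degrees(x[3:]).round(1),e.reshape(-1,2).round(1).tolist())
E
```

```text
[-30.1   2.1 201.6] [30.3 -0. ] [[0.4, 0.5], [-0.7, -0.8], [1.4, -0.4], [-1.8, -0.4], [1.7, 0.5], [-1.0, 0.5]]
```

Tilt measures about 30°. The 2 mm sideways reading of a self-centred block shows the hand-eye bias, and the top camera agrees, so I shift the head estimate by about 2 mm. Next I lift off along n, slide up-slope 37 mm over the pin, then enter 10 mm.

Request:
send_rows --pt "0.1 0 -0.18 0 1" --pt "-0.1 -0.02 -0.3 0 1" --pt "-0.4 -0.04 -0.47 0 1" --pt "-0.7 -0.05 -0.64 0 1" --pt "-0.7 -0.05 -0.64 0 1" --grip_force 25

```text
clock: 8.9
position: [0.488, 0.2256, 0.3532]
orientation: [0.327, 3.122, 0.001]
ft_force: [-0.2, -0.1, -3.4]
width: 0.581
grasp_force: 40.6
```

Request:
send_rows --pt "-0.05 0 0.087 0 1" --pt "-0.1 0 0.173 0 1" --pt "-0.15 0 0.26 0 1" --pt "-0.2 0 0.346 0 1" --pt "-0.2 0 0.346 0 1"

```text
clock: 9.4
position: [0.4947, 0.2245, 0.3384]
orientation: [0.324, 3.122, 0.001]
ft_force: [6.6, -2.0, -3.2]
width: 0.579
grasp_force: 40.8
```

```bash
python3 - <<'E'
from st import *
f=np.load("head.npy"); f[:2]=[.5327,.2164]; np.save("head.npy",f)
state()
a=viewer.read_camera("wrist");cv2.imwrite("pics/w5.png",a)
b=viewer.read_camera("scene");cv2.imwrite("pics/s5.png",b)
cv2.imwrite("pics/c5.png",np.hstack([a[:,60:460],cv2.resize(b[100:228,120:253],(400,384))]))
E
```

```text
clk 9.4 yaw 168.15 tilt 0.17 TCP [0.4947 0.2245 0.3384] u,t,zrel mm 38.8 -0.3 213.4 F [ 6.6 -2.  -3.2] T [-0.2  -1.26 -0.05] w 0.579 [ 0.3   0.46  1.83 -0.    0.85 -1.06]
```

View pics/c5.png

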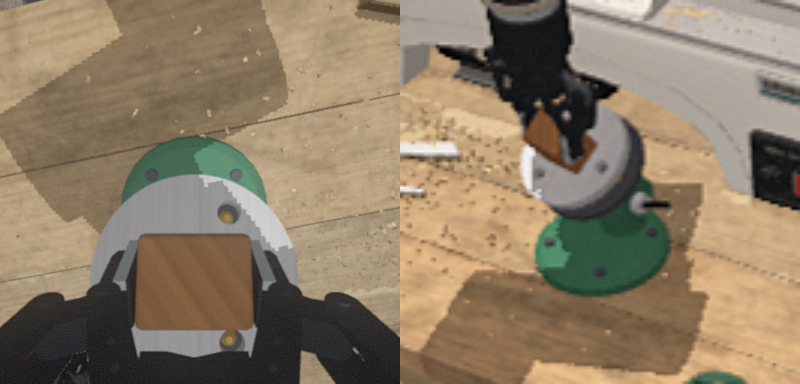

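The wrist picture shows brass studs centred in both visible holes, at (227,216) and (231,340), and the pin is in the bore. The −u side force says to shift slightly up-slope. I continue in along −n.

Request:
send_rows --pt "-0.03 0 -0.02 0 1" --pt "-0.08 0 0.07 0 1" --pt "-0.13 0 0.155 0 1" --pt "-0.13 0 0.155 0 1" --grip_force 20

```text
clock: 9.9
position: [0.4994, 0.2234, 0.3317]
orientation: [0.325, 3.124, -0.0]
ft_force: [3.5, -0.9, -3.5]
width: 0.578
grasp_force: 40.8
```

```bash
python3 - <<'E'
from st import *
state()
E
```

```text
clk 9.9 yaw 168.13 tilt 0.03 TCP [0.4994 0.2234 0.3317] u,t,zrel mm 34.0 -0.1 206.7 F [ 3.5 -0.9 -3.5] T [-0.05 -0.61 -0.  ] w 0.578 [ 0.3   0.47  1.83 -0.    0.84 -1.06]
```

Request:
send_rows --pt "-0.045 0 0.06 0 1" --pt "-0.09 0 0.12 0 1" --pt "-0.12 0 0.18 0 1" --pt "-0.12 0 0.18 0 1"

```text
clock: 10.3
position: [0.5038, 0.2224, 0.3246]
orientation: [-0.325, -3.124, 0.001]
ft_force: [0.6, 1.5, -3.5]
width: 0.579
grasp_force: 40.8
```

```bash
python3 - <<'E'
from st import *
state()
E
```

```text
clk 10.3 yaw 168.13 tilt 0.04 TCP [0.5038 0.2224 0.3246] u,t,zrel mm 29.5 -0.0 199.6 F [ 0.6  1.5 -3.5] T [ 0.03 -0.09 -0.07] w 0.579 [ 0.3   0.48  1.83 -0.    0.83 -1.07]
```

Request:
send_rows --pt "-0.025 0 0.043 0 1" --pt "-0.05 0 0.087 0 1" --pt "-0.07 0 0.12 0 1" --pt "-0.07 0 0.12 0 1" --grip_force 30

```text
clock: 10.7
position: [0.5064, 0.2218, 0.3209]
orientation: [0.325, 3.124, 0.0]
ft_force: [-1.5, -1.6, 8.4]
width: 0.579
grasp_force: 41.7
```

```bash
python3 - <<'E'
from st import *
state()
a=viewer.read_camera("wrist");cv2.imwrite("pics/w6.png",a)
b=viewer.read_camera("scene");cv2.imwrite("pics/s6.png",b)
cv2.imwrite("pics/c6.png",np.hstack([cv2.resize(a[180:372,210:360],(400,512)),cv2.resize(b[130:194,150:200],(400,512))]))
E
```

```text
clk 10.7 yaw 168.13 tilt 0.02 TCP [0.5064 0.2218 0.3209] u,t,zrel mm 26.8 0.0 195.9 F [-1.5 -1.6  8.4] T [-0.13  0.61  0.05] w 0.579 [ 0.29  0.49  1.83 -0.    0.82 -1.07]
```

View pics/c6.png

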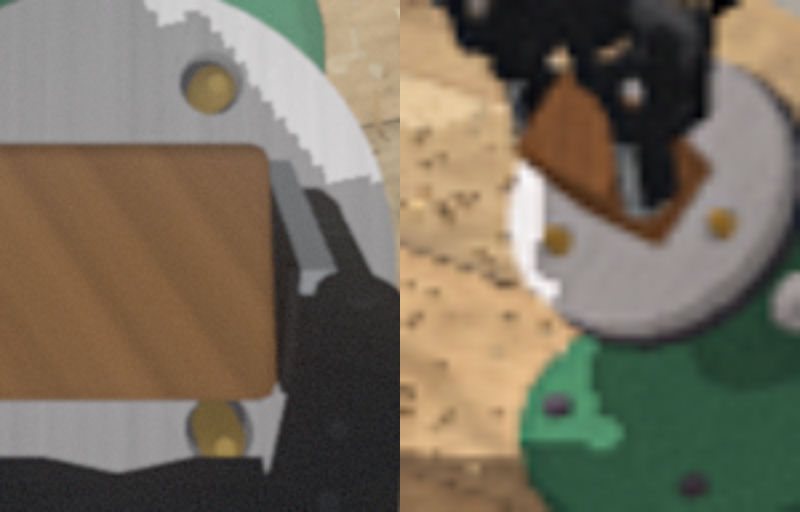

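The crop shows brass studs standing through the holes, and the plate appears flat on the head, with contact force rising. I press a bit harder to seat it.

Request:
send_rows --pt "-0.02 0 0.03 0 1" --pt "-0.04 0 0.065 0 1" --pt "-0.055 0 0.095 0 1" --pt "-0.055 0 0.095 0 1" --grip_force 30

```text
clock: 11.2
position: [0.5069, 0.2216, 0.3207]
orientation: [-0.324, -3.124, -0.001]
ft_force: [-26.3, -1.6, 53.5]
width: 0.582
grasp_force: 47.6
```

```bash
python3 - <<'E'
from st import *
state()
E
```

```text
clk 11.2 yaw 168.14 tilt 0.05 TCP [0.5069 0.2216 0.3207] u,t,zrel mm 26.3 0.1 195.7 F [-26.3  -1.6  53.5] T [-0.63  4.01 -0.16] w 0.582 [ 0.29  0.49  1.83  0.    0.82 -1.07]
```

It stops hard at about 60 N along the axis, so it is seated. I relax, open, and retreat straight up.

Request:
send_rows --pt "0.06 0 -0.1 0 1" --pt "0.065 0 -0.115 0 1" --pt "0.065 0 -0.115 0 -1" --pt "0.065 0 -0.115 0 -1" --pt "0.065 0 -0.115 0 -1" --pt "0.065 0 -0.115 0 -1" --pt "0.065 0 -0.115 0 -1" --pt "0.065 0 -0.115 0 -1"

```text
clock: 12.0
position: [0.5061, 0.2219, 0.3209]
orientation: [-0.325, -3.125, 0.0]
ft_force: [0.2, 0.1, 1.0]
width: 0.999
grasp_force: 0.0
```

Request:
send_rows --pt "0 0 -0.3 0 -1" --pt "0 0 -0.8 0 -1" --pt "0 0 -1.5 0 -1" --pt "0.5 0 -2.5 0 -1" --pt "-1.0 0 -3.2 0 -1" --pt "-1.5 0 -3.2 0 -1" --pt "-1.5 0 -3.2 0 -1"

```text
clock: 12.7
position: [0.5672, 0.2086, 0.4511]
orientation: [0.327, 3.12, 0.002]
ft_force: [-0.6, 0.1, -0.2]
width: 0.996
grasp_force: 0.0
```

```bash
python3 - <<'E'
from st import *
state()
C=cam("wrist");np.save("w7.npy",np.c_[C[0],C[1],C[2]]);a=viewer.read_camera("wrist");cv2.imwrite("pics/w7.png",a)
b=viewer.read_camera("scene");cv2.imwrite("pics/s7.png",b)
p=proj(C,[.5327,.2164,.14]);print(p)
cv2.imwrite("pics/c7.png",np.hstack([a[:,60:460],cv2.resize(b[110:206,135:235],(400,384))]))
E
```

```text
clk 12.7 yaw 168.04 tilt 0.24 TCP [0.5672 0.2086 0.4511] u,t,zrel mm -35.4 0.7 326.1 F [-0.6  0.1 -0.2] T [ 0.03  0.03 -0.03] w 0.996 [ 0.24  0.42  1.55 -0.    1.17 -1.12]
[251.87050031 138.78655688]
```

View pics/c7.png

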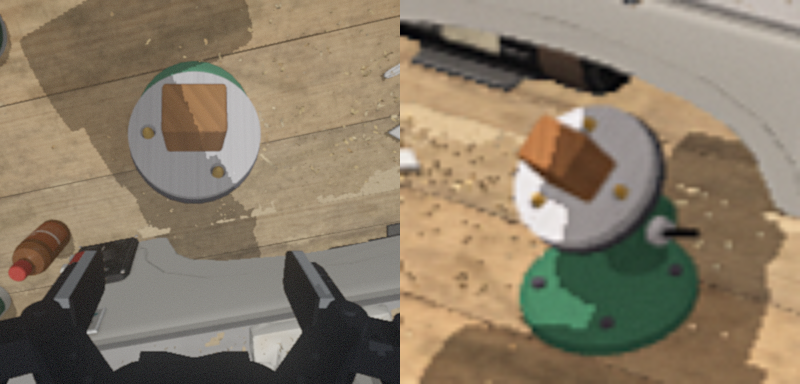

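The final pictures show all three studs through the holes and the plate lying flush on the head, released. It travelled 30.0 mm along the axis from pin-tip contact to the hard stop, which matches the 30 mm pin.

```bash
python3 -c "
from h import *
print(ticket.sign_off())"
```

```text
the job is handed in; nothing more can be done
None
```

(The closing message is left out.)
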